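# Lay out a drive kit on its outline pads by shape and key side

## Task

Lay each of the four machined parts (brass gear, square flange, and the two blue lever arms that differ only in the side their orange key block is on) flat on the white pad that bears its own outline, so that each covers its outline: the square flange squared up with its outline, and each lever on the pad whose key block is on the same side, the same way round as drawn. The gear may be turned any way; leave everything lying still.

Things in the scene. Friction and masses are not known exactly. Their poses are not given: they have to be found in the camera images.
- gear: Brass spur gear, loose, lying flat with its hub up, about 0.30 kg. Toothed disc 58 mm across and 14 mm thick; on it a round hub 28 mm across that rises to 40 mm above the underside: grip it by the hub. Origin: centre of the underside, z up; its yaw does not matter.
- flange: Square flange bearing, loose, lying flat with its hub up, about 0.35 kg: dark steel plate 64 x 64 mm and 12 mm thick with a white dot at each corner; on it a bright steel round hub 30 mm across that rises to 40 mm above the underside: grip it by the hub. Origin: centre of the underside, z up, x and y square to the plate's edges (any quarter turn is as good).
- lever_a: Blue lever arm, loose, flat, 24 mm high, 0.22 kg; x to its thin end, z up; starts within 1.2 rad of world x. Origin: underside, mid-shank (26 mm wide in y), where to grip it. Round thick end 40 across at x -38 mm, round thin end 26 across at x +42. Orange key block at the thick end, 24 long, on the left (+y) side (looking from thick to thin end), out to y +38. Mass centre near x -10.
- lever_b: Blue lever arm, loose, flat, 24 mm high, 0.22 kg; x to its thin end, z up; starts within 1.2 rad of world x. Origin: underside, mid-shank (26 mm wide in y), where to grip it. Round thick end 40 across at x -38 mm, round thin end 26 across at x +42. Orange key block at the thick end, 24 long, on the right (-y) side (looking from thick to thin end), out to y -38. Mass centre near x -10.
- lever_a_tip (a point): Centre of the thin end of lever_a, at (42, 0, 12) mm in its frame: tells which way round it lies.
- lever_b_tip (a point): Centre of the thin end of lever_b, at (42, 0, 12) mm in its frame: tells which way round it lies.
- gear_pad: Thin white board fixed to the bench, 90 x 90 mm and 5 mm thick, printed with the black outline of the gear (a black toothed disc). Origin: centre of its underside (z up), which is also where the part's origin belongs, 5 mm higher.  Its x axis is within 0.4 rad of world x.
- flange_pad: Thin white board fixed to the bench, 90 x 90 mm and 5 mm thick, printed with the black outline of the square flange (a black square). Origin: centre of its underside (z up), which is also where the part's origin belongs, 5 mm higher. The printed square is parallel to the pad's x and y. Its x axis is within 0.4 rad of world x.
- lever_a_pad: Thin white board fixed to the bench, 130 (x) x 94 (y) mm and 5 mm thick, printed with the black outline of lever_a (key block on the +y, left side). Origin: centre of its underside (z up), which is also where the part's origin belongs, 5 mm higher. The outline has the lever's own frame: thin end towards +x of the pad. Its x axis is within 0.4 rad of world x.
- lever_b_pad: Thin white board fixed to the bench, 130 (x) x 94 (y) mm and 5 mm thick, printed with the black outline of lever_b (key block on the -y, right side). Origin: centre of its underside (z up), which is also where the part's origin belongs, 5 mm higher. The outline has the lever's own frame: thin end towards +x of the pad. Its x axis is within 0.4 rad of world x.
Things that resemble listed ones, but are neither listed nor needed, are in the scene too. There is more than one size of the flange; the one meant has the size given above.

How it is judged:
By the outcome, as a careful person would: the job done as asked, in the order asked, and still so for the second after the job is handed in, with the robot touching nothing.
It also fails if it takes over 99 s, if anything falls off the work surface, if the arm or the gripper's body presses on something with over 40 N, if the wrist force passes 120 N, or if a joint passes its speed limit or range.

## Robot

A 6-joint arm with a two-finger parallel gripper is mounted at the origin on the work surface. World frame = base frame: x ahead of the robot, y to its left, z up, the work surface at z = 0. Lengths are in m, angles in rad, forces in N, time in s.
With the tool pointing down it reaches from about 0.35 to 0.725 m from the base axis. Payload 6 kg.
Tool frame: the origin (TCP) lies on the mounting face of the last link; the fingertips stand 173 mm ahead of it and the grasp point (between the pads) lies 155 mm ahead of it; z points along the fingers, y is the line along which they close (so a half turn about z gives the same grasp; the last joint's range is limited). The gripper opens to 85 mm and grips with 20 to 120 N. Pads are 22 mm wide; open, the fingers measure 114 mm over their backs; the gripper's body (76 mm by 85 mm) begins 54 mm behind the grasp point. The pads swing forward as they close: fully open they stand 13 mm farther back than shut.
Start: joints at [1.459, 0.04, 0.085, 0, -1.615, -0.334], TCP at [0.259, 0.541, 0.405] pointing down, gripper open.
Joint ranges: [-2.56, 2.56], [-1.29, 2.01], [-1.08, 1.49], [-3.29, 1.98], [-2.81, -0.18], [-2.99, 2.99]. Speed limits (rad/s): [2.57, 2.57, 3.01, 3.14, 3.14, 3.14].

## Interface

Orientations are given as a rotation vector (axis times angle).
In Python, from cell import get_state, grab_frame, arm, look_for, pinpoint gives the robot as it stands.
- The arm moves only by the tool arm_command, never from a script. Its argument "commands" is a list of rows, each a list of 4 numbers: the shift along the tool's x, y, z in cm, then the turn about the tool's z in rad. A call has 1 to 5 rows; each row is the pose to reach, as a shift and turn from the pose commanded when the call began, along the tool's axes at that moment; what a row does not reach only later rows make up. A row lasts 1/12 s, in which the tool goes at most 41.7 mm and 7.16 degrees, less where a joint would pass 70% of its speed; a pose out of reach is approached as far as the arm can. A call with a gripper value outside its range is refused whole. "gripper" is the finger opening in cm, from 0 to 8.54, set as the call begins (left out, the last holds). The fingers move at their own pace and stop on an object; the grip force is fixed at half the most. Time passes only in rows, so rows that repeat a pose let the fingers close. It gives the time, the measured TCP pose, the force, the opening and the grip force at its end, in the units of the state.
- get_state(): the state, without advancing time (a new reading comes with each control period).
- grab_frame(name): name is "scene" or "side" or "wrist"; returns a dict with "pixels" (480x640x3 uint8, red, green, blue), "camera_matrix" (3x3 intrinsics, pixels), "rvec" (rotation vector, rad) and "tvec" (3), from world to camera coordinates, as OpenCV has them; the wrist camera has in their place "T_tool_cam" (4x4, takes a point from camera to tool coordinates, whose origin is the TCP and whose axes are the flange's). Camera axes: x right, y down, z forward; pixel columns grow to the right and rows downward; lengths in m; the calibration is good to about 2 mm. A picture is of the moment at which its call begins: read the wrist's pose just before it. There is no depth.
- arm.hand_in(): hands the job in; it is judged then, once.
Trained networks look in the newest picture that a camera, given by its name, has taken for a name from the list of things; names that differ only in an ending like _2 or _b are one class to them, and where a whole thing is asked for, a point or a joint stands for the part that bears it (a point fixed in the world has none). Each returns a list of dicts, best first, with "confidence" (0 to 1); they miss things now and then, are a little off and sometimes report something else, mostly with a low value. They report only what shows in the picture. A call takes as long as a camera call. They do not tell look-alikes from the thing itself.
- look_for(camera, target): "centre" ([x, y, z] in m, in world coordinates, good to about 4 mm: the middle of the surface that is visible of it).
- pinpoint(camera, target): "centre" ([x, y, z] in m, in world coordinates, good to about 4 mm: a listed point, or the origin of a listed thing).
The state is a dict: "time": time; "joints": joint angles; "qvel": joint speeds; "joint_torque": joint torques, N m; "eef_pos": TCP position; "eef_rot": TCP orientation; "ft_force": force on the tool from outside, world axes, zero at the start; "wrist_torque": the same for the moment, N m; "gripper_width": finger opening in m; "gripper_force": force on a finger pad.
Only numpy, scipy, OpenCV 4.12 (cv2) and the standard library are available. Lean on these libraries where they do the work, as an engineer would, in place of code of your own. Each camera call takes 0.05 s, during which the arm holds its last target. There are 200 camera calls.

## Working session

There is one attempt and no reset: what is moved stays moved. The work goes in short steps, Python scripts to look and compute and a tool call to move; the robot and the scene stay as the last step left them, time stands still between calls to the robot, and variables do not carry over. Pictures are saved under pics/ and viewed, at most 14 in all, crops included, and the job is handed in when it is done.

Besides the shell and the picture viewer there is one more tool, called after "Request:" as name(argument=value, ...), one argument or row to a line, values as JSON. arm_command: Moves the arm, as the interface text tells. Its arguments: {"type":"object","properties":{"commands":{"type":"array"},"gripper":{"type":"number"}},"required":["commands"]}

```bash
ls; mkdir -p pics
python3 - <<'E'
from cell import *
import cv2
s=get_state(); print(s['time'],s['eef_pos'],s['eef_rot'],s['joints'])
for c in ['scene','side']:
    f=grab_frame(c); cv2.imwrite(f'pics/{c}0.png',f['pixels'][:,:,::-1]); 
    R=cv2.Rodrigues(f['rvec'])[0]; print(c,(-R.T@f['tvec'].ravel()).round(3),f['camera_matrix'][0,0])
    def px(p): return cv2.projectPoints(__import__('numpy').array([p],float),f['rvec'],f['tvec'],f['camera_matrix'],None)[0].ravel().round().astype(int).tolist()
    for t in ['gear','flange','lever_a','lever_a_tip','gear_pad','flange_pad','lever_a_pad','lever_b_pad']:
        for d in pinpoint(c,t): print(c,t,[round(float(x),3) for x in d['centre']],round(d['confidence'],2),px(d['centre']))
E
```

```text
pics
0.0 [0.25859413 0.5413864  0.40368756] [ 3.06220266e+00 -6.94010730e-01 -4.31931153e-04] [ 1.45871529e+00  4.07998843e-02  8.38153556e-02 -4.65205454e-04
 -1.61550097e+00 -3.33684822e-01]
scene [ 1.167 -0.241  0.835] 457.07780936550466
scene gear [0.614, -0.228, -0.002] 0.65 [233, 323]
scene flange [0.728, 0.199, 0.001] 0.78 [435, 295]
scene flange [0.652, 0.374, -0.002] 0.74 [480, 247]
scene flange [0.618, 0.225, 0.003] 0.59 [419, 255]
scene lever_a [0.504, -0.411, -0.001] 0.98 [137, 314]
scene lever_a [0.413, -0.238, -0.001] 0.76 [206, 258]
scene lever_a_tip [0.455, -0.232, 0.014] 0.69 [211, 266]
scene gear_pad [0.679, -0.009, 0.0] 0.88 [341, 311]
scene flange_pad [0.498, 0.417, -0.003] 0.97 [458, 202]
scene lever_a_pad [0.408, 0.248, 0.003] 0.57 [386, 197]
scene lever_b_pad [0.469, 0.004, 0.003] 0.82 [309, 242]
side [ 0.151 -0.763  0.688] 544.227994104115
side gear [0.612, -0.226, 0.004] 0.83 [414, 323]
side flange [0.618, 0.223, 0.008] 0.73 [307, 199]
side flange [0.727, 0.2, -0.004] 0.58 [352, 198]
side lever_a [0.414, -0.239, -0.0] 0.96 [317, 369]
side lever_a [0.499, -0.408, 0.007] 0.71 [421, 428]
side lever_a_tip [0.449, -0.232, 0.009] 0.69 [334, 355]
side lever_a_tip [0.471, 0.008, 0.003] 0.54 [287, 271]
side lever_a_tip [0.541, -0.428, 0.012] 0.23 [454, 425]
side gear_pad [0.679, -0.014, 0.0] 0.98 [382, 250]
side gear_pad [0.411, -0.236, 0.001] 0.32 [315, 368]
side flange_pad [0.496, 0.417, 0.002] 0.88 [231, 176]
side lever_a_pad [0.411, 0.247, -0.001] 0.81 [220, 219]
side lever_a_pad [0.501, -0.407, 0.003] 0.26 [421, 428]
side lever_b_pad [0.473, 0.008, 0.004] 0.82 [288, 270]
side lever_b_pad [0.45, -0.235, 0.013] 0.48 [335, 354]
```

View pics/scene0.png

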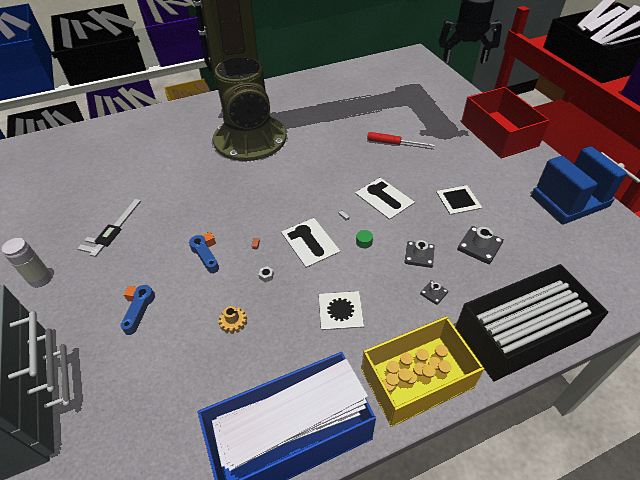

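View pics/side0.png

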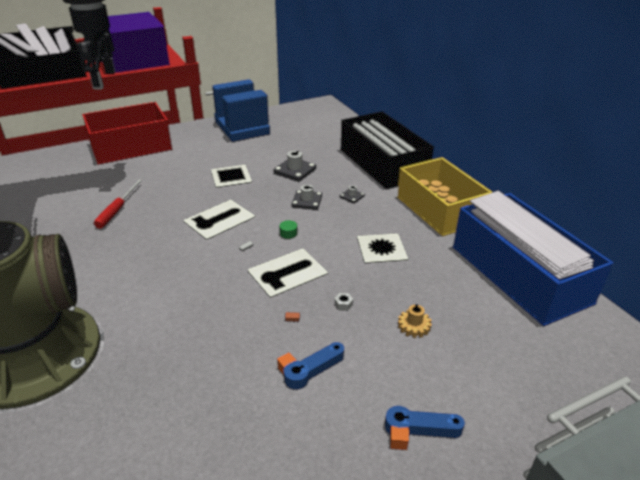

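The scene picture shows two levers at (205,252) and (137,307), and the gear at (232,319). The pads are at (310,241) lever, (385,197) lever, (459,199) flange and (341,310) gear. There are three flange candidates, at (420,252), (481,242) and (434,292). I'll rectify the views to metric to size the flanges and get rough poses.

```bash
cat > h.py <<'E'
import numpy as np, cv2
from cell import *
from scipy.spatial.transform import Rotation as Ro
def cam(name):
    """frame -> image (BGR), K, world->cam R,t"""
    s=get_state(); f=grab_frame(name); im=np.ascontiguousarray(f['pixels'][:,:,::-1])
    if name=='wrist':
        T=np.eye(4); T[:3,:3]=Ro.from_rotvec(s['eef_rot']).as_matrix(); T[:3,3]=s['eef_pos']
        W=np.linalg.inv(T@np.array(f['T_tool_cam'])); return im,np.array(f['camera_matrix']),W[:3,:3],W[:3,3]
    return im,np.array(f['camera_matrix']),cv2.Rodrigues(np.array(f['rvec']))[0],np.array(f['tvec']).ravel()
S=2000 # px per m
def ortho(c,xy,half,z):
    """top view at height z: column = -y, row = -x (x up, y left)"""
    im,K,R,t=c; n=int(2*half*S)
    A=np.array([[0,-1/S,xy[0]+half],[-1/S,0,xy[1]+half],[0,0,z],[0,0,1]])
    H=K@np.c_[R,t]@A
    return cv2.warpPerspective(im,H,(n,n),flags=cv2.INTER_LINEAR|cv2.WARP_INVERSE_MAP)
def toworld(p,xy,half): p=np.asarray(p,float); return np.stack([xy[0]+half-p[...,1]/S, xy[1]+half-p[...,0]/S],-1)
def biggest(m):
    cs=cv2.findContours(m.astype(np.uint8),cv2.RETR_EXTERNAL,cv2.CHAIN_APPROX_NONE)[0]
    return max(cs,key=cv2.contourArea)
def rect(cn,xy,half):
    """centre, sides (mm, along-x first), yaw of axis nearest world x"""
    b=toworld(cv2.boxPoints(cv2.minAreaRect(cn)),xy,half); e=[b[1]-b[0],b[2]-b[1]]
    e.sort(key=lambda v:-abs(v[0])); v=e[0]*np.sign(e[0][0])
    return b.mean(0).round(4),[round(1000*np.linalg.norm(q)) for q in e],round(float(np.arctan2(v[1],v[0])),3)
def pad(c,xy,half=.09):
    o=ortho(c,xy,half,.005); h=cv2.cvtColor(o,cv2.COLOR_BGR2HSV)
    return rect(biggest((h[...,2]>190)&(h[...,1]<40)),xy,half)
def show(o,p): cv2.imwrite('pics/'+p,o)
E
python3 - <<'E'
from h import *
for n in ['scene','side']:
    c=cam(n)
    for k,p in dict(gear=(.679,-.011),fl=(.497,.417),la=(.41,.248),lb=(.471,.006)).items(): print(n,k,*pad(c,p))
    xs=[(.62,.225),(.65,.374),(.728,.2)]; os=[]
    for xy in xs:
        o=ortho(c,xy,.07,.012); cv2.rectangle(o,(76,76),(204,204),(0,255,255),1); os.append(o)
    for xy in [(.413,-.238),(.502,-.41)]: os.append(ortho(c,xy,.07,.024))
    r=np.hstack(os)
    if n=='scene': a=r
show(cv2.resize(np.vstack([a,r]),(800,320)),'fl.png')
c=cam('wrist'); show(c[0],'w0.png'); print(-c[2].T@c[3],c[2],c[1])
E
```

```text
scene gear [ 0.6781 -0.0087] [91, 90] -0.344
scene fl [0.4941 0.4196] [90, 90] -0.164
scene la [0.4062 0.2455] [130, 94] 0.288
scene lb [0.4686 0.0061] [131, 94] 0.115
side gear [ 0.6797 -0.0096] [89, 90] -0.347
side fl [0.497 0.418] [89, 89] -0.163
side la [0.4089 0.2447] [129, 93] 0.285
side lb [0.4706 0.006 ] [129, 93] 0.114
[0.33017615 0.5067024  0.37374323] [[-4.31322569e-01 -9.02197762e-01 -1.97854414e-04]
 [-8.57302638e-01  4.09790777e-01  3.11614677e-01]
 [-2.81056985e-01  1.34576064e-01 -9.50208532e-01]] [[403.0439909    0.         320.24562514]
 [  0.         403.0439909  240.43886416]
 [  0.           0.           1.        ]]
```

View pics/fl.png

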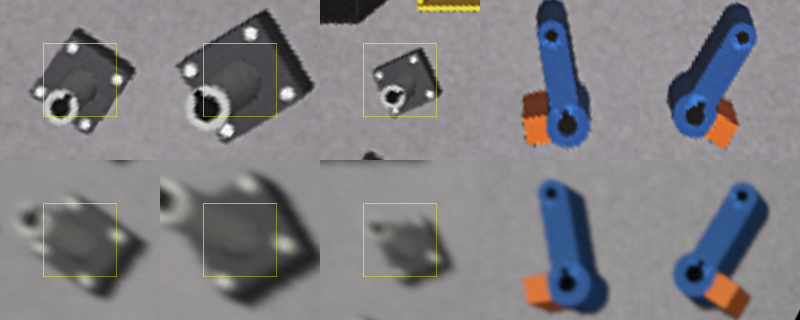

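The flange tiles, with a 64 mm yellow square for scale, settle the choice. The candidate at scene pixel (420,252) is about 64 mm; the one at (481,242) is much larger and the one at (434,292) is about 45 mm. So the flange meant is at (0.62,0.225). For the levers (x up, y left), the one at (0.413,-0.238) has its key on the left, so it is lever_a. The one at (0.502,-0.41) has its key on the right, so it is lever_b. Next I'll fit poses and check which side each lever pad's key is on.

```bash
cat >> h.py <<'E'
from scipy.optimize import minimize
def proj(c,P): 
    q=(np.asarray(P,float)@c[2].T+c[3])@c[1].T; return q[:,:2]/q[:,2:]
def circ(x,r): a=np.linspace(0,2*np.pi,40); return np.c_[x+r*np.cos(a),r*np.sin(a)]
def box(x0,x1,y0,y1): return np.array([[x0,y0],[x1,y0],[x1,y1],[x0,y1]],float)
def model(name):
    """list of convex prisms (outline mm, z0, z1)"""
    if name=='flange': return [(box(-32,32,-32,32),0,12),(circ(0,15),12,40)]
    s=1 if name=='lever_a' else -1
    return [(circ(-38,20),0,24),(circ(42,13),0,24),(box(-38,42,-13,13),0,24),(box(-50,-26,0,38*s),0,24)]
def fit(c,name,p,z=0,flat=False):
    """silhouette fit of (x,y,yaw); returns pose and IoU"""
    im=c[0]; U=4; q=proj(c,[[p[0]+a,p[1]+b,z+.02] for a in(-.085,.085) for b in(-.085,.085)])
    lo=np.maximum(np.floor(q.min(0)),0).astype(int); hi=np.minimum(np.ceil(q.max(0)),[640,480]).astype(int)
    g=cv2.resize(im[lo[1]:hi[1],lo[0]:hi[0]],None,fx=U,fy=U,interpolation=cv2.INTER_CUBIC)
    h=cv2.cvtColor(g,cv2.COLOR_BGR2HSV)
    m=(h[...,2]<75) if flat else (h[...,1]>110)
    m=cv2.morphologyEx(m.astype(np.uint8),cv2.MORPH_CLOSE,np.ones((7*U,7*U)))
    _,lab,st,_=cv2.connectedComponentsWithStats(m)
    c0=(proj(c,[[p[0],p[1],z+(0 if flat else .02)]])[0]-lo)*U
    l=lab[int(c0[1]),int(c0[0])]; m=(lab==l).astype(np.uint8) if l else m
    M=model(name)
    def f(v):
        r=np.array([[np.cos(v[2]),-np.sin(v[2])],[np.sin(v[2]),np.cos(v[2])]]); k=np.zeros_like(m)
        for o,z0,z1 in M:
            w=o/1000@r.T+v[:2]
            P=np.vstack([np.c_[w,np.full(len(w),z+(0 if flat else zz/1000))] for zz in(z0,z1)])
            cv2.fillConvexPoly(k,cv2.convexHull(np.round((proj(c,P)-lo+.5)*U*16-8).astype(np.int32)),1,shift=4)
        return -np.sum(k&m)/np.sum(k|m)
    p=np.array(p,float); b=minimize(f,p,method='Nelder-Mead',options=dict(initial_simplex=p+np.array([[0,0,0],[.008,0,0],[0,.008,0],[0,0,.15]]),xatol=1e-4,fatol=1e-4))
    return b.x.round(4),round(-b.fun,3)
def go(x,y,z,yaw=None):
    """tool-axis move (cm, rad) from the present pose to TCP x,y,z,yaw"""
    s=get_state(); R=Ro.from_rotvec(s['eef_rot']).as_matrix(); d=R.T@(np.array([x,y,z])-s['eef_pos'])*100
    psi=np.arctan2(R[1,0],R[0,0]); t=0 if yaw is None else -((yaw-psi+np.pi)%(2*np.pi)-np.pi)
    print('now',s['eef_pos'].round(4),'yaw',round(psi,3),'tilt',R[:2,2].round(4),'MOVE',d.round(2),round(t,3))
E
python3 - <<'E'
from h import *
for n in ['scene','side']:
    c=cam(n)
    print(n,'a',*fit(c,'lever_a',(.413,-.238,.1)),'b',*fit(c,'lever_b',(.502,-.41,-.5)))
    for k in('lever_a','lever_b'):
        print(k,[fit(c,k,p,.005,True) for p in [(.4075,.245,.287),(.4695,.006,.115)]])
go(.618,.223,.33,-.55)
E
```

```text
scene a [ 0.4957 -0.2164 -0.6096] -0.0 b [ 0.3918 -0.3682  1.2833] -0.0
lever_a [(array([0.3634, 0.3186, 0.4926]), np.float64(-0.0)), (array([ 0.4908,  0.0567, -0.485 ]), np.float64(-0.0))]
lever_b [(array([0.4395, 0.1917, 0.837 ]), np.float64(-0.0)), (array([ 0.4908,  0.0567, -0.485 ]), np.float64(-0.0))]
side a [ 0.497  -0.1852 -1.637 ] -0.0 b [ 0.4131 -0.3789  1.0833] -0.0
lever_a [(array([0.3678, 0.2977, 0.6759]), np.float64(-0.0)), (array([ 0.4748,  0.0433, -0.035 ]), np.float64(-0.0))]
lever_b [(array([0.3038, 0.3093, 1.8092]), np.float64(-0.0)), (array([ 0.4837,  0.0496, -0.4183]), np.float64(-0.0))]
now [0.2587 0.5414 0.4047] yaw -0.446 tilt [-0.     -0.0001] MOVE [46.15 13.23  7.47] 0.104h.py:59: RuntimeWarning: overflow encountered in scalar negative
  return -np.sum(k&m)/np.sum(k|m)
```

Request:
arm_command(
  commands=[
    [4,1.1,0.6,0.03],
    [8,2.2,1.2,0.06],
    [11.5,3.3,1.8,0.1],
    [15.3,4.4,2.5,0.1],
    [15.3,4.4,2.5,0.1],
  ],
)

```text
time: 1.57
eef_pos: [0.3812, 0.4319, 0.3787]
eef_rot: [3.021, -0.854, 0.001]
ft_force: [-1.4, 0.6, 0.1]
gripper_width: 0.0854
gripper_force: 0.0
```

Request:
arm_command(
  commands=[
    [4,0.7,0.6,0],
    [8,1.4,1.2,0],
    [11.5,2.1,1.8,0],
    [15.3,2.8,2.5,0],
    [15.3,2.8,2.5,0],
  ],
)

```text
time: 1.98
eef_pos: [0.4972, 0.3283, 0.3529]
eef_rot: [3.02, -0.854, -0.001]
ft_force: [-1.0, 1.3, -0.5]
gripper_width: 0.0856
gripper_force: 0.0
```

Request:
arm_command(
  commands=[
    [4,0.7,0.6,0],
    [8,1.4,1.2,0],
    [11.5,2.1,1.8,0],
    [15.3,2.8,2.5,0],
    [15.3,2.8,2.5,0],
  ],
)

```text
time: 2.4
eef_pos: [0.6133, 0.2246, 0.3269]
eef_rot: [3.02, -0.854, -0.003]
ft_force: [-1.6, 0.9, -0.3]
gripper_width: 0.0857
gripper_force: 0.0
```

```bash
sed -i 's|return -np.sum(k&m)/np.sum(k|m)|return -float(np.sum(k\&m))/float(np.sum(k\|m))|' h.py; grep -n "float(np.sum" h.py
python3 - <<'E'
from h import *
for n in ['scene','side']:
    c=cam(n)
    print(n,'a',*fit(c,'lever_a',(.413,-.238,.1)),'b',*fit(c,'lever_b',(.502,-.41,-.5)))
    for k in('lever_a','lever_b'):
        print(k,[fit(c,k,p,.005,True) for p in [(.4075,.245,.287),(.4695,.006,.115)]])
c=cam('wrist'); print('fpad',*pad(c,(.497,.418)))
xy=(.618,.223);o=ortho(c,xy,.06,.012); h=cv2.cvtColor(o,cv2.COLOR_BGR2HSV)
v=o.copy(); cv2.rectangle(v,(56,56),(184,184),(0,255,255),1)
o2=ortho(c,xy,.06,.04)
show(np.hstack([cv2.resize(v,(400,400)),cv2.resize(o2,(400,400))]),'wf.png')
go(.618,.223,.33)
E
```

```text
scene a [ 0.481  -0.2045 -0.6646] -0.0 b [ 0.3918 -0.3682  1.2833] -0.0
lever_a [(array([0.4439, 0.1988, 0.8203]), np.float64(-0.0)), (array([ 0.4908,  0.0567, -0.485 ]), np.float64(-0.0))]
lever_b [(array([0.4377, 0.2219, 0.4037]), np.float64(-0.0)), (array([ 0.4908,  0.0567, -0.485 ]), np.float64(-0.0))]
side a [ 0.497  -0.1852 -1.637 ] -0.0 b [ 0.4131 -0.3789  1.0833] -0.0
lever_a [(array([0.3557, 0.305 , 0.6111]), np.float64(-0.0)), (array([ 0.4748,  0.0433, -0.035 ]), np.float64(-0.0))]
lever_b [(array([0.3038, 0.3093, 1.8092]), np.float64(-0.0)), (array([ 0.4837,  0.0496, -0.4183]), np.float64(-0.0))]
fpad [0.5242 0.3906] [23, 44] -0.173
now [0.6104 0.2287 0.3293] yaw -0.547 tilt [-0.0006 -0.0005] MOVE [ 0.94  0.09 -0.07] 0sed: -e expression #1, char 35: unknown option to 's'
h.py:59: RuntimeWarning: overflow encountered in scalar negative
  return -np.sum(k&m)/np.sum(k|m)
```

View pics/wf.png

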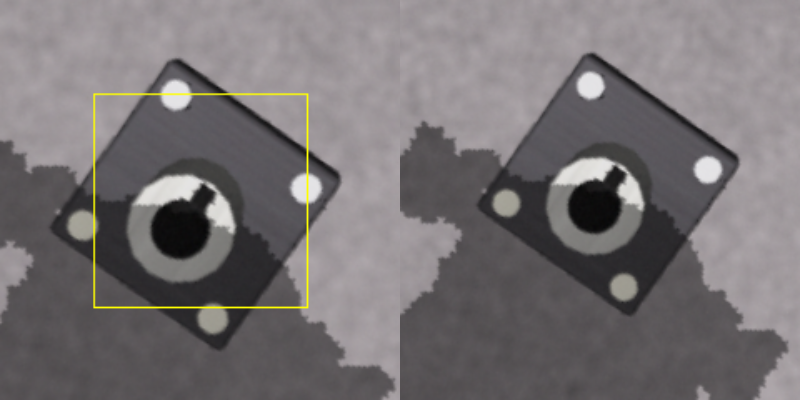

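Request:
arm_command(
  commands=[
    [0.7,0,3,0],
    [0.7,0,6,0],
    [0.7,0,9,0],
    [0.7,0,11,0],
    [0.7,0,11,0],
  ],
)

```text
time: 2.97
eef_pos: [0.614, 0.226, 0.2144]
eef_rot: [3.021, -0.843, -0.01]
ft_force: [-1.2, -0.7, -1.3]
gripper_width: 0.0853
gripper_force: 0.0
```

Request:
arm_command(
  commands=[
    [0,0,1.5,0],
    [0,0,2.9,0],
    [0,0,2.9,0],
    [0,0,2.9,0],
  ],
)

```text
time: 3.3
eef_pos: [0.6159, 0.2258, 0.191]
eef_rot: [3.025, -0.845, -0.0]
ft_force: [0.5, 0.1, 0.1]
gripper_width: 0.0855
gripper_force: 0.0
```

Request:
arm_command(
  commands=[
    [0,0,0,0],
    [0,0,0,0],
    [0,0,0,0],
    [0,0,0,0],
    [0,0,0,0],
  ],
  gripper=2.0,
)

```text
time: 3.72
eef_pos: [0.6164, 0.2254, 0.1917]
eef_rot: [-3.025, 0.846, -0.001]
ft_force: [-0.6, 1.3, 0.7]
gripper_width: 0.0282
gripper_force: 59.2
```

Request:
arm_command(
  commands=[
    [0,0,0,0],
    [0,0,0,0],
    [0,0,0,0],
  ],
)

```text
time: 3.97
eef_pos: [0.6164, 0.2254, 0.1915]
eef_rot: [-3.025, 0.846, -0.002]
ft_force: [-0.2, -0.3, 3.7]
gripper_width: 0.0281
gripper_force: 60.1
```

```bash
sed -i 's#return -np.sum(k&m)/np.sum(k|m)#return -float((k\&m).sum())/float((k|m).sum())#' h.py
python3 - <<'E'
from h import *
for n in ['scene','side']:
    c=cam(n)
    print(n,'a',*fit(c,'lever_a',(.413,-.238,.1)),'b',*fit(c,'lever_b',(.502,-.41,-.5)))
    for k in('lever_a','lever_b'):
        print(k,[fit(c,k,p,.005,True) for p in [(.4075,.245,.287),(.4695,.006,.115)]])
go(.4955,.4188,.33,-.089)
E
```

```text
scene a [ 0.4115 -0.2365  0.1606] 0.899 b [ 0.5028 -0.4077 -0.5301] 0.92
lever_a [(array([0.4058, 0.2462, 0.2587]), np.float64(0.191)), (array([0.4709, 0.0052, 0.193 ]), np.float64(0.686))]
lever_b [(array([0.4043, 0.2507, 0.1081]), np.float64(0.171)), (array([0.4702, 0.0065, 0.1232]), np.float64(0.853))]
side a [ 0.4139 -0.2357  0.2238] 0.85 b [ 0.5058 -0.4062 -0.5331] 0.871
lever_a [(array([0.4089, 0.2465, 0.2461]), np.float64(0.706)), (array([0.4707, 0.0033, 0.267 ]), np.float64(0.669))]
lever_b [(array([0.4087, 0.2476, 0.0744]), np.float64(0.615)), (array([0.4737, 0.0057, 0.1233]), np.float64(0.753))]
now [0.6164 0.2254 0.1915] yaw -0.546 tilt [0.0011 0.0003] MOVE [-20.36 -10.26 -13.86] -0.457
```

Request:
arm_command(
  commands=[
    [0,0,-2,0],
    [0,0,-5,0],
    [-1.5,-0.8,-8,-0.1],
    [-4.5,-2.3,-10,-0.2],
    [-8,-4,-11,-0.3],
  ],
)

```text
time: 4.48
eef_pos: [0.569, 0.3006, 0.303]
eef_rot: [-3.117, 0.382, -0.003]
ft_force: [-0.2, 1.3, -2.7]
gripper_width: 0.0282
gripper_force: 59.6
```

Request:
arm_command(
  commands=[
    [-3.6,-0.4,0,-0.08],
    [-7,-1.5,0,-0.157],
    [-9.8,-2,0,-0.157],
    [-9.8,-2,0,-0.157],
    [-9.8,-2,0,-0.157],
  ],
)

```text
time: 4.9
eef_pos: [0.477, 0.345, 0.2995]
eef_rot: [3.138, -0.136, -0.003]
ft_force: [0.4, -0.7, -2.7]
gripper_width: 0.0281
gripper_force: 60.0
```

Run:
```python
from h import *
c=cam('wrist'); print('fpad',*pad(c,(.4955,.4188)),'apad',*pad(c,(.4075,.245),.1)); show(c[0],'w2.png')
go(.4955,.4188,.2,-.089)
```

```text
fpad [0.495  0.4188] [90, 90] -0.165 apad [0.4084 0.2438] [132, 97] 0.278
now [0.4779 0.3445 0.2996] yaw -0.088 tilt [-0.0014 -0.0012] MOVE [ 1.11 -7.57  9.95] 0.001
```

View pics/w2.png

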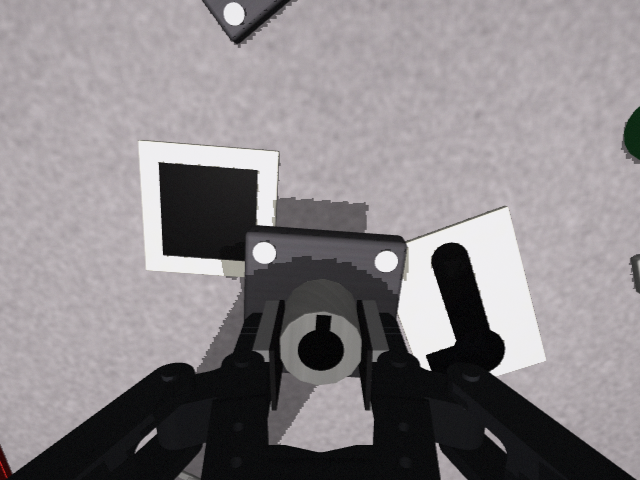

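Request:
arm_command(
  commands=[
    [0.5,-3.6,0,0],
    [1.1,-7.2,1,0],
    [1.1,-7.6,4,0],
    [1.1,-7.6,7,0],
    [1.1,-7.6,8,0],
  ],
)

```text
time: 5.37
eef_pos: [0.4958, 0.4177, 0.2132]
eef_rot: [3.131, -0.142, -0.011]
ft_force: [-0.0, -1.5, -4.7]
gripper_width: 0.0278
gripper_force: 60.3
```

Request:
arm_command(
  commands=[
    [0,0,1,0],
    [0,0,1.8,0],
    [0,0,2.2,0],
    [0,0,2.2,0],
  ],
)

```text
time: 5.7
eef_pos: [0.4964, 0.4187, 0.199]
eef_rot: [-3.138, 0.14, -0.001]
ft_force: [0.1, 0.1, -3.0]
gripper_width: 0.0283
gripper_force: 60.3
```

Run:
```python
from h import *
go(.495,.4188,.1970,-.091); print(get_state()['ft_force'])
```

```text
now [0.4964 0.4187 0.199 ] yaw -0.089 tilt [0.0004 0.0003] MOVE [-0.14  0.    0.2 ] 0.002
[ 0.06247117  0.07960699 -3.04512518]
```

Request:
arm_command(
  commands=[
    [-0.1,0,0.1,0],
    [-0.1,0,0.2,0],
    [-0.1,0,0.2,0],
  ],
)

```text
time: 5.95
eef_pos: [0.4952, 0.4193, 0.1977]
eef_rot: [-3.137, 0.139, -0.001]
ft_force: [0.1, 0.4, -3.4]
gripper_width: 0.0277
gripper_force: 60.3
```

Request:
arm_command(
  commands=[
    [0,0,0,0],
    [0,0,0,0],
    [0,0,0,0],
    [0,0,0,0],
  ],
  gripper=8.5,
)

```text
time: 6.28
eef_pos: [0.4953, 0.4193, 0.1974]
eef_rot: [-3.138, 0.139, -0.001]
ft_force: [-0.0, -0.1, 0.3]
gripper_width: 0.0751
gripper_force: 0.0
```

Request:
arm_command(
  commands=[
    [0,0,-2,0],
    [0,0,-5,0],
    [0,0,-9,0],
    [0,0,-13,0],
    [0,0,-13,0],
  ],
)

```text
time: 6.7
eef_pos: [0.4963, 0.4194, 0.3381]
eef_rot: [-3.128, 0.138, -0.018]
ft_force: [0.4, 1.0, 3.0]
gripper_width: 0.0852
gripper_force: 0.0
```

Run:
```python
from h import *
c=cam('wrist'); xy=(.495,.4188); print('fpad',*pad(c,xy))
o=ortho(c,xy,.06,.017); o2=ortho(c,xy,.06,.005)
for o,z in((o,17),):
    h=cv2.cvtColor(o,cv2.COLOR_BGR2HSV); cv2.circle(o,(120,120),2,(0,0,255),-1)
show(np.hstack([cv2.resize(o,(400,400)),cv2.resize(o2,(400,400))]),'w3.png')
go(.613,-.227,.33)
```

```text
fpad [0.5114 0.4158] [56, 89] -0.163
now [0.4958 0.4195 0.3337] yaw -0.089 tilt [0.0077 0.0079] MOVE [ 1.739e+01  6.336e+01 -5.000e-02] 0
```

View pics/w3.png

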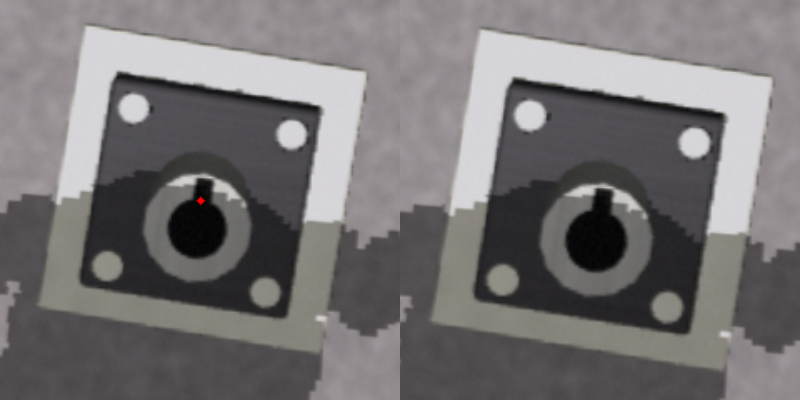

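Request:
arm_command(
  commands=[
    [1,3.9,0,0],
    [2.1,7.8,0,0],
    [3.2,11.7,0,0],
    [4.2,15.6,0,0],
    [4.4,15.9,0,0],
  ],
)

```text
time: 7.17
eef_pos: [0.5254, 0.252, 0.327]
eef_rot: [3.138, -0.145, 0.001]
ft_force: [0.4, 1.1, 0.2]
gripper_width: 0.0848
gripper_force: 0.0
```

Request:
arm_command(
  commands=[
    [1,3.9,0,0],
    [2.1,7.8,0,0],
    [3.2,11.7,0,0],
    [4.2,15.6,0,0],
    [4.4,15.9,0,0],
  ],
)

```text
time: 7.58
eef_pos: [0.5548, 0.0897, 0.3267]
eef_rot: [3.137, -0.146, 0.0]
ft_force: [-0.2, 1.3, -0.1]
gripper_width: 0.0852
gripper_force: 0.0
```

Request:
arm_command(
  commands=[
    [1,3.9,0,0],
    [2.1,7.8,0,0],
    [3.2,11.7,0,0],
    [4.2,15.6,0,0],
    [4.4,15.9,0,0],
  ],
)

```text
time: 8.0
eef_pos: [0.5843, -0.0728, 0.3261]
eef_rot: [3.137, -0.147, -0.002]
ft_force: [-1.1, 2.0, 0.1]
gripper_width: 0.0849
gripper_force: 0.0
```

Request:
arm_command(
  commands=[
    [1,3.9,0,0],
    [2.1,7.8,0,0],
    [3.2,11.7,0,0],
    [4.3,15.6,0,0],
    [4.3,15.6,0,0],
  ],
)

```text
time: 8.42
eef_pos: [0.6132, -0.2326, 0.3248]
eef_rot: [3.137, -0.148, -0.004]
ft_force: [-0.8, 0.9, -0.8]
gripper_width: 0.085
gripper_force: 0.0
```

Run:
```python
from h import *
grab_frame('scene');c=cam('wrist'); print('gpad',*pad(c,(.679,-.009)))
xy=(.613,-.227); o=ortho(c,xy,.06,.04); g=cv2.medianBlur(cv2.cvtColor(o,cv2.COLOR_BGR2GRAY),5)
o2=ortho(c,xy,.06,.014); h=cv2.cvtColor(o2,cv2.COLOR_BGR2HSV); cn=biggest((h[...,1]>100)&(h[...,2]>60)); print('disc',toworld(cv2.minEnclosingCircle(cn)[0],xy,.06),cv2.minEnclosingCircle(cn)[1]/2)
k=cv2.HoughCircles(g,cv2.HOUGH_GRADIENT,1,50,param1=80,param2=12,minRadius=25,maxRadius=31)
print(None if k is None else (toworld(k[0,:,:2],xy,.06),k[0,:,2]/2)); cv2.circle(o,(120,120),2,(255,0,0),-1)
show(np.hstack([cv2.resize(o,(400,400)),cv2.resize(o2,(400,400))]),'w4.png')
go(.613,-.227,.33)
```

```text
gpad [ 0.6712 -0.0302] [89, 45] -0.344
disc [ 0.61122239 -0.22831749] 30.089027404785156
(array([[ 0.61725, -0.22875]]), array([12.85], dtype=float32))
now [ 0.6132 -0.2284  0.3253] yaw -0.092 tilt [-0.002   0.0003] MOVE [-0.03 -0.14 -0.47] 0
```

View pics/w4.png

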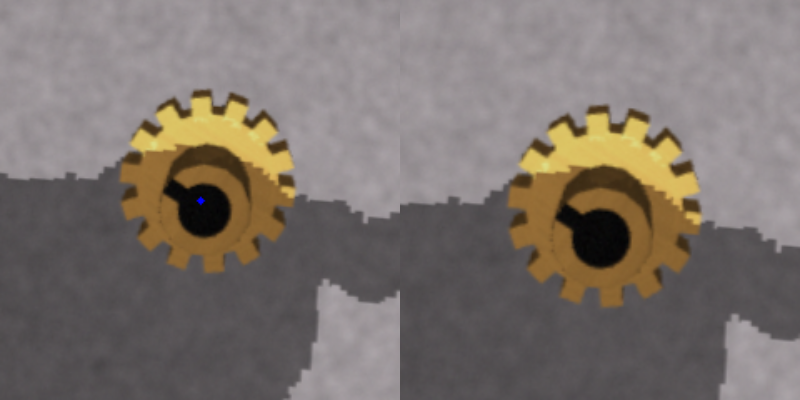

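Request:
arm_command(
  commands=[
    [-0.3,0,3,0],
    [-0.3,0,6,0],
    [-0.3,0,9,0],
    [-0.3,0,11,0],
    [-0.3,0,11,0],
  ],
)

```text
time: 8.93
eef_pos: [0.6087, -0.2248, 0.2107]
eef_rot: [-3.136, 0.138, 0.014]
ft_force: [-1.3, -0.1, -1.7]
gripper_width: 0.085
gripper_force: 0.0
```

Request:
arm_command(
  commands=[
    [0,0,1.3,0],
    [0,0,2.3,0],
    [0,0,2.3,0],
    [0,0,2.3,0],
  ],
)

```text
time: 9.27
eef_pos: [0.6105, -0.2264, 0.1941]
eef_rot: [3.138, -0.139, 0.001]
ft_force: [0.8, -0.2, 0.3]
gripper_width: 0.085
gripper_force: 0.0
```

Request:
arm_command(
  commands=[
    [0,0,0,0],
    [0,0,0,0],
    [0,0,0,0],
    [0,0,0,0],
    [0,0,0,0],
  ],
  gripper=1.8,
)

```text
time: 9.68
eef_pos: [0.6105, -0.2269, 0.1946]
eef_rot: [3.138, -0.139, 0.001]
ft_force: [-5.9, 1.5, 2.8]
gripper_width: 0.026
gripper_force: 60.1
```

Request:
arm_command(
  commands=[
    [0,0,0,0],
    [0,0,0,0],
  ],
)

```text
time: 9.85
eef_pos: [0.6105, -0.2268, 0.1946]
eef_rot: [3.138, -0.139, 0.002]
ft_force: [0.3, -0.2, 3.7]
gripper_width: 0.026
gripper_force: 59.5
```

Run:
```python
from h import *
go(.679,-.009,.30)
```

```text
now [ 0.6105 -0.2268  0.1946] yaw -0.089 tilt [ 0.0011 -0.0007] MOVE [  4.9  -22.3  -10.55] 0
```

Request:
arm_command(
  commands=[
    [0,0,-2,0],
    [0,0,-5,0],
    [0.4,-2,-8,0],
    [1.2,-5.5,-10,0],
    [2.1,-9.5,-10.5,0],
  ],
)

```text
time: 10.27
eef_pos: [0.6399, -0.1344, 0.3029]
eef_rot: [3.138, -0.144, 0.008]
ft_force: [1.7, -0.5, -2.3]
gripper_width: 0.0259
gripper_force: 59.6
```

Request:
arm_command(
  commands=[
    [0.8,-3.8,0,0],
    [1,-5,0,0],
    [1,-5,0,0],
    [1,-5,0,0],
  ],
)

```text
time: 10.6
eef_pos: [0.6539, -0.0839, 0.2968]
eef_rot: [-3.138, 0.137, 0.005]
ft_force: [0.5, -0.2, -3.2]
gripper_width: 0.0254
gripper_force: 59.7
```

Run:
```python
from h import *
c=cam('wrist'); print('gpad',*pad(c,(.679,-.009)),'bpad',*pad(c,(.4705,.006),.1)); go(.679,-.0095,.20)
```

```text
gpad [ 0.6787 -0.0094] [89, 89] -0.348 bpad [0.462  0.0374] [40, 16] -0.322
now [ 0.6538 -0.0849  0.2972] yaw -0.088 tilt [-0.0026 -0.    ] MOVE [ 1.87 -7.74  9.71] 0
```

Request:
arm_command(
  commands=[
    [0.9,-3.7,0,0],
    [1.8,-7.3,1,0],
    [1.8,-7.7,4,0],
    [1.8,-7.7,7,0],
    [1.8,-7.7,8,0],
  ],
)

```text
time: 11.07
eef_pos: [0.6771, -0.0104, 0.2121]
eef_rot: [3.138, -0.141, -0.014]
ft_force: [-1.0, 0.1, -7.2]
gripper_width: 0.0255
gripper_force: 60.0
```

Request:
arm_command(
  commands=[
    [0,0,0.8,0],
    [0,0,1.5,0],
    [0,0,1.5,0],
    [0,0,1.5,0],
  ],
)

```text
time: 11.4
eef_pos: [0.6791, -0.0106, 0.2052]
eef_rot: [3.138, -0.141, 0.003]
ft_force: [0.4, -1.2, -3.1]
gripper_width: 0.026
gripper_force: 60.0
```

Run:
```python
from h import *
go(.6788,-.0094,.2000); print(get_state()['ft_force'])
```

```text
now [ 0.6791 -0.0106  0.2052] yaw -0.09 tilt [ 0.0019 -0.0002] MOVE [-0.05 -0.11  0.52] 0
[ 0.44211346 -1.24785043 -3.05187446]
```

Request:
arm_command(
  commands=[
    [0,-0.1,0.3,0],
    [0,-0.1,0.5,0],
    [0,-0.1,0.5,0],
  ],
)

```text
time: 11.65
eef_pos: [0.6792, -0.0088, 0.1997]
eef_rot: [-3.138, 0.139, -0.003]
ft_force: [-0.0, 0.3, -2.5]
gripper_width: 0.0258
gripper_force: 60.1
```

Request:
arm_command(
  commands=[
    [0,0,0,0],
    [0,0,0,0],
    [0,0,0,0],
    [0,0,0,0],
  ],
  gripper=8.5,
)

```text
time: 11.98
eef_pos: [0.6791, -0.0089, 0.1995]
eef_rot: [3.138, -0.139, 0.002]
ft_force: [-0.1, 0.3, -0.1]
gripper_width: 0.073
gripper_force: 0.0
```

Request:
arm_command(
  commands=[
    [0,0,-2,0],
    [0,0,-5,0],
    [0,0,-9,0],
    [0,0,-12,0],
    [0,0,-12,0],
  ],
)

```text
time: 12.4
eef_pos: [0.6798, -0.0093, 0.3286]
eef_rot: [-3.138, 0.139, -0.021]
ft_force: [0.1, -0.3, 2.7]
gripper_width: 0.0851
gripper_force: 0.0
```

Run:
```python
from h import *
grab_frame('scene'); c=cam('wrist'); xy=(.6788,-.0094); 
o=ortho(c,xy,.06,.019); o2=ortho(c,xy,.06,.005)
cv2.circle(o,(120,120),58,(0,0,255),1)
show(np.hstack([cv2.resize(o,(400,400)),cv2.resize(o2,(400,400))]),'w5.png')
go(.413,-.236,.33,.17)
```

```text
now [ 0.6791 -0.0089  0.3212] yaw -0.089 tilt [0.0042 0.0009] MOVE [-24.48  24.98  -1.01] -0.259
```

View pics/w5.png

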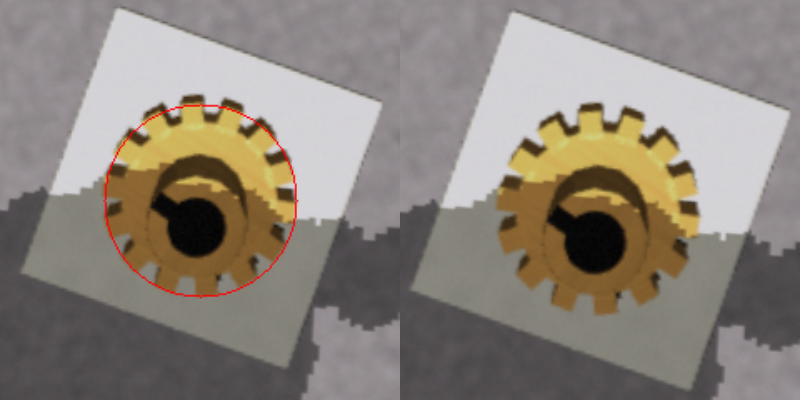

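Request:
arm_command(
  commands=[
    [-2.5,2.5,0,0],
    [-5,5,0,0],
    [-7.5,7.6,0,0],
    [-10,10.2,0,0],
    [-12.5,12.8,0,0],
  ],
)

```text
time: 12.92
eef_pos: [0.5414, -0.1261, 0.317]
eef_rot: [3.138, -0.139, -0.004]
ft_force: [0.2, -0.6, 0.1]
gripper_width: 0.0849
gripper_force: 0.0
```

Request:
arm_command(
  commands=[
    [-2.5,2.5,0,-0.06],
    [-5,5,0,-0.12],
    [-7.5,7.6,0,-0.18],
    [-10,10.2,-1,-0.26],
    [-12,12.2,-1,-0.26],
  ],
)

```text
time: 13.33
eef_pos: [0.4108, -0.2374, 0.3291]
eef_rot: [3.129, 0.275, 0.0]
ft_force: [0.1, -0.6, 0.9]
gripper_width: 0.0845
gripper_force: 0.0
```

Run:
```python
from h import *
grab_frame('scene');c=cam('wrist'); r,i=fit(c,'lever_a',(.413,-.236,.18)); print(r,i)
o=ortho(c,r[:2],.09,.024); k,s=np.cos(r[2]),np.sin(r[2])
for q,z0,z1 in model('lever_a'):
    p=np.stack([180-(s*q[:,0]+k*q[:,1])*2,180-(k*q[:,0]-s*q[:,1])*2],-1); cv2.polylines(o,[p.astype(np.int32)],True,(0,255,255),1)
show(cv2.resize(o,(540,540)),'w6.png')
go(r[0],r[1],.178,r[2])
```

```text
[ 0.411  -0.2385  0.1713] 0.941
now [ 0.4102 -0.238   0.3286] yaw 0.168 tilt [ 0.     -0.0002] MOVE [ 0.07  0.06 15.06] -0.003
```

View pics/w6.png

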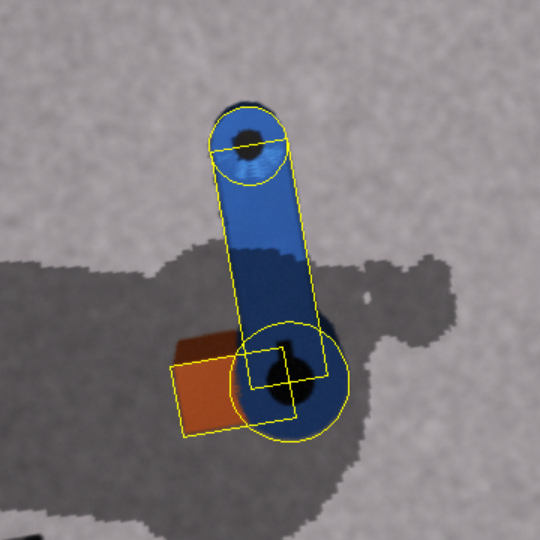

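The overlay on lever_a fits within about 1 mm, with the key on the +y side as it should be. Going down to grip.

Request:
arm_command(
  commands=[
    [0.1,0,3,0],
    [0.1,0,6.5,0],
    [0.1,0,10,0],
    [0.1,0,12.5,0],
    [0.1,0,12.5,0],
  ],
)

```text
time: 13.85
eef_pos: [0.4113, -0.2351, 0.1965]
eef_rot: [-3.125, -0.267, 0.017]
ft_force: [-0.3, 0.3, -0.8]
gripper_width: 0.0848
gripper_force: 0.0
```

Request:
arm_command(
  commands=[
    [0,0,1.3,0],
    [0,0,2.4,0],
    [0,0,2.4,0],
    [0,0,2.4,0],
  ],
)

```text
time: 14.18
eef_pos: [0.4138, -0.2359, 0.18]
eef_rot: [3.13, 0.269, -0.001]
ft_force: [0.7, -0.4, -0.1]
gripper_width: 0.0848
gripper_force: 0.0
```

Request:
arm_command(
  commands=[
    [0,0,0,0],
    [0,0,0,0],
    [0,0,0,0],
    [0,0,0,0],
    [0,0,0,0],
  ],
  gripper=1.6,
)

```text
time: 14.6
eef_pos: [0.4138, -0.2361, 0.1804]
eef_rot: [3.129, 0.269, 0.001]
ft_force: [-5.1, 8.0, 26.7]
gripper_width: 0.0251
gripper_force: 33.3
```

Request:
arm_command(
  commands=[
    [0,0,0,0],
    [0,0,0,0],
  ],
)

```text
time: 14.77
eef_pos: [0.414, -0.2361, 0.1806]
eef_rot: [3.129, 0.269, 0.002]
ft_force: [-0.8, 0.2, 4.5]
gripper_width: 0.0247
gripper_force: 61.4
```

Run:
```python
from h import *
go(.408,.2445,.29,.284)
```

```text
now [ 0.414  -0.2361  0.1806] yaw 0.171 tilt [ 0.0013 -0.0007] MOVE [  7.62 -47.45 -10.98] -0.113
```

Request:
arm_command(
  commands=[
    [0,0,-2,0],
    [0,0,-5,0],
    [0.3,-2,-8.5,0],
    [1,-6,-10,0],
    [1.6,-10,-11,0],
  ],
)

```text
time: 15.18
eef_pos: [0.4123, -0.136, 0.2913]
eef_rot: [3.13, 0.263, 0.004]
ft_force: [2.2, 1.4, -2.0]
gripper_width: 0.0246
gripper_force: 60.6
```

Request:
arm_command(
  commands=[
    [0.6,-4,0,0],
    [1.2,-8,0,0],
    [1.9,-12,0,0],
    [2.6,-16,0,0],
    [3,-18,0,0],
  ],
)

```text
time: 15.6
eef_pos: [0.4105, 0.0494, 0.2887]
eef_rot: [-3.128, -0.273, 0.001]
ft_force: [-0.4, -0.6, -2.2]
gripper_width: 0.0247
gripper_force: 60.7
```

Request:
arm_command(
  commands=[
    [0.6,-3.5,0,-0.03],
    [1.2,-7,0,-0.07],
    [1.9,-10.5,0,-0.11],
    [2.4,-12.5,0,-0.11],
    [2.4,-12.5,0,-0.11],
  ],
)

```text
time: 16.02
eef_pos: [0.4132, 0.1765, 0.2881]
eef_rot: [3.11, 0.446, -0.003]
ft_force: [-0.6, 0.0, -1.7]
gripper_width: 0.0246
gripper_force: 60.7
```

Run:
```python
from h import *
grab_frame('scene'); s=get_state(); c=cam('wrist'); print('apad',*pad(c,(.408,.2445),.1))
p=s['eef_pos']; R=Ro.from_rotvec(s['eef_rot']).as_matrix(); psi=np.arctan2(R[1,0],R[0,0])
print(p,psi,fit(c,'lever_a',(p[0],p[1],psi),p[2]-.1806)); show(c[0],'w7.png')
go(.408,.2445,.1806+.0055,.284)
```

```text
apad [0.4095 0.2452] [125, 94] 0.285
[0.41325356 0.17506322 0.28813805] 0.2839509879973389 (array([0.4098, 0.1733, 0.3103]), np.float64(0.743))
now [0.4133 0.1741 0.2883] yaw 0.283 tilt [-0.0018 -0.0013] MOVE [ 1.47 -6.92 10.21] -0.001
```

View pics/w7.png

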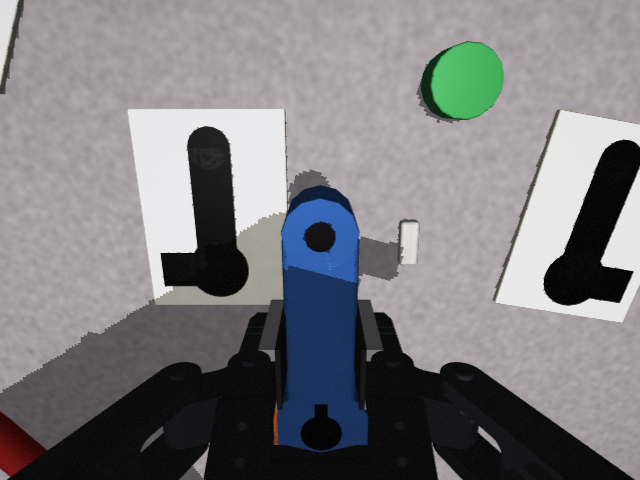

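```bash
cat >> h.py <<'E'
def held(px,gz=.1806):
    """tool-frame xy (mm) of wrist pixels on the held lever's top, 131 mm+... plane"""
    s=get_state(); f=grab_frame('wrist'); T=np.array(f['T_tool_cam']); K=np.array(f['camera_matrix'])
    zt=gz-.024
    for p in px:
        d=T[:3,:3]@np.linalg.solve(K,[p[0],p[1],1.]); k=(zt-T[2,3])/d[2]; print((1000*(T[:3,3]+k*d)[:2]).round(1))
E
python3 -c "
from h import *
held([(320,237),(321,433)])"
```

```text
[39.3 -0.1]
[-40.7   0.2]
```

Request:
arm_command(
  commands=[
    [0.8,-3.4,0,0],
    [1.7,-6.6,1,0],
    [1.7,-6.9,4,0],
    [1.7,-6.9,7,0],
    [1.7,-6.9,8,0],
  ],
)

```text
time: 16.58
eef_pos: [0.4097, 0.2429, 0.2044]
eef_rot: [3.108, 0.438, -0.01]
ft_force: [-1.0, -0.4, -2.6]
gripper_width: 0.0244
gripper_force: 60.6
```

Request:
arm_command(
  commands=[
    [0,0,0.8,0],
    [0,0,1.6,0],
    [0,0,1.6,0],
    [0,0,1.6,0],
  ],
)

```text
time: 16.92
eef_pos: [0.4113, 0.2443, 0.1944]
eef_rot: [-3.11, -0.439, -0.002]
ft_force: [0.5, 0.4, -1.4]
gripper_width: 0.0245
gripper_force: 60.6
```

Run:
```python
from h import *
go(.4102,.2454,.186,.286); print(get_state()['ft_force'])
```

```text
now [0.4113 0.2443 0.1944] yaw 0.281 tilt [0.0012 0.0007] MOVE [-0.08 -0.14  0.84] -0.005
[ 0.48023081  0.38920725 -1.38617922]
```

Request:
arm_command(
  commands=[
    [-0.1,-0.1,0.3,0],
    [-0.1,-0.1,0.6,0],
    [-0.1,-0.1,0.8,0],
    [-0.1,-0.1,0.8,0],
  ],
)

```text
time: 17.25
eef_pos: [0.4097, 0.2453, 0.1856]
eef_rot: [-3.11, -0.44, -0.001]
ft_force: [0.5, -0.0, -1.5]
gripper_width: 0.0246
gripper_force: 60.7
```

Request:
arm_command(
  commands=[
    [0,0,0,0],
    [0,0,0,0],
    [0,0,0,0],
    [0,0,0,0],
  ],
  gripper=8.5,
)

```text
time: 17.58
eef_pos: [0.4097, 0.2452, 0.1855]
eef_rot: [-3.111, -0.44, -0.0]
ft_force: [-0.1, 0.3, 0.4]
gripper_width: 0.0719
gripper_force: 0.0
```

Request:
arm_command(
  commands=[
    [0,0,-2,0],
    [0,0,-5,0],
    [0,0,-9,0],
    [0,0,-13,0],
    [0,0,-14,0],
  ],
)

```text
time: 18.0
eef_pos: [0.4105, 0.2453, 0.3329]
eef_rot: [-3.106, -0.44, -0.014]
ft_force: [0.7, -0.0, 1.4]
gripper_width: 0.0852
gripper_force: 0.0
```

Run:
```python
from h import *
grab_frame('scene'); c=cam('wrist'); r,i=fit(c,'lever_a',(.4076,.2446,.285),.005); print(r,i)
o=ortho(c,(.4076,.2446),.09,.005); h=cv2.cvtColor(o,cv2.COLOR_BGR2HSV)
print(rect(biggest((h[...,1]<50)&(h[...,2]>100)),(.4076,.2446),.09))
o2=ortho(c,(.4076,.2446),.09,.029)
show(np.hstack([cv2.resize(o,(400,400)),cv2.resize(o2,(400,400))]),'w8.png')
go(.504,-.407,.33,-.53)
```

```text
[0.4067 0.2445 0.2821] 0.935
(array([0.4079, 0.2448]), [180, 180], -0.0)
now [0.4101 0.2455 0.3292] yaw 0.281 tilt [0.0047 0.0047] MOVE [-9.09 65.29 -0.35] 0.811
```

View pics/w8.png

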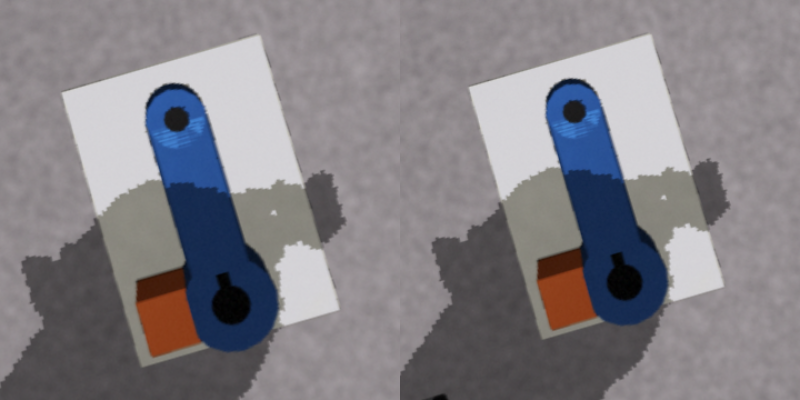

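Request:
arm_command(
  commands=[
    [-0.5,4,0,0],
    [-1.1,8,0,0],
    [-1.6,12,0,0],
    [-2.2,16,0,0],
    [-2.3,16.5,0,0],
  ],
)

```text
time: 18.52
eef_pos: [0.4333, 0.076, 0.3247]
eef_rot: [3.11, 0.434, -0.001]
ft_force: [0.2, 0.8, 0.1]
gripper_width: 0.085
gripper_force: 0.0
```

Request:
arm_command(
  commands=[
    [-0.5,4,0,0],
    [-1.1,8,0,0],
    [-1.6,12,0,0],
    [-2.2,16,0,0],
    [-2.3,16.5,0,0],
  ],
)

```text
time: 18.93
eef_pos: [0.4568, -0.0892, 0.3243]
eef_rot: [3.111, 0.432, -0.003]
ft_force: [-0.2, 1.2, 0.3]
gripper_width: 0.0847
gripper_force: 0.0
```

Request:
arm_command(
  commands=[
    [-0.5,4,0,0],
    [-1.1,8,0,0],
    [-1.6,12,0,0],
    [-2.2,16,0,0],
    [-2.3,16.5,0,0],
  ],
)

```text
time: 19.35
eef_pos: [0.4806, -0.2539, 0.3234]
eef_rot: [3.112, 0.433, -0.005]
ft_force: [-1.4, 0.8, -1.1]
gripper_width: 0.0849
gripper_force: 0.0
```

Request:
arm_command(
  commands=[
    [-0.5,4,0,0.11],
    [-1.1,8,0,0.22],
    [-1.6,12,0,0.33],
    [-2.2,15.5,0,0.45],
    [-2.2,15.8,0,0.56],
  ],
)

```text
time: 19.77
eef_pos: [0.5032, -0.4115, 0.3221]
eef_rot: [-3.109, 0.452, 0.007]
ft_force: [-0.5, 1.0, -0.2]
gripper_width: 0.0848
gripper_force: 0.0
```

Request:
arm_command(
  commands=[
    [0,0,0,0.12],
    [0,0,0,0.24],
    [0,0,0,0.25],
    [0,0,0,0.25],
  ],
)

```text
time: 20.1
eef_pos: [0.5036, -0.407, 0.3244]
eef_rot: [-3.033, 0.816, 0.002]
ft_force: [0.6, 0.4, -0.3]
gripper_width: 0.0853
gripper_force: 0.0
```

Run:
```python
from h import *
grab_frame('scene');c=cam('wrist'); r,i=fit(c,'lever_b',(.504,-.407,-.53)); print(r,i)
go(r[0],r[1],.180,r[2])
```

```text
[ 0.5035 -0.408  -0.5433] 0.918
now [ 0.5036 -0.407   0.325 ] yaw -0.525 tilt [-0.0004  0.0002] MOVE [ 0.05  0.09 14.5 ] 0.018
```

Request:
arm_command(
  commands=[
    [0,0.1,3,0.02],
    [0,0.1,6.5,0.02],
    [0,0.1,10,0.02],
    [0,0.1,12,0.02],
    [0,0.1,12,0.02],
  ],
)

```text
time: 20.62
eef_pos: [0.5014, -0.407, 0.1989]
eef_rot: [-3.022, 0.848, 0.014]
ft_force: [-0.7, 1.0, -1.5]
gripper_width: 0.0848
gripper_force: 0.0
```

Request:
arm_command(
  commands=[
    [0,0,1.3,0],
    [0,0,2.2,0],
    [0,0,2.2,0],
    [0,0,2.2,0],
  ],
)

```text
time: 20.95
eef_pos: [0.5031, -0.4084, 0.1841]
eef_rot: [3.024, -0.85, 0.001]
ft_force: [-0.2, -0.3, 0.4]
gripper_width: 0.0845
gripper_force: 0.0
```

Run:
```python
from h import *
go(.5035,-.408,.180,-.5433)
```

```text
now [ 0.5031 -0.4084  0.1841] yaw -0.548 tilt [ 0.0007 -0.0006] MOVE [ 0.01 -0.05  0.41] -0.005
```

Request:
arm_command(
  commands=[
    [0,0,0.4,0],
    [0,0,0.4,0],
    [0,0,0.4,0],
  ],
)

```text
time: 21.2
eef_pos: [0.503, -0.4084, 0.1798]
eef_rot: [3.024, -0.851, 0.001]
ft_force: [-0.2, 0.1, 0.5]
gripper_width: 0.0852
gripper_force: 0.0
```

Request:
arm_command(
  commands=[
    [0,0,0,0],
    [0,0,0,0],
    [0,0,0,0],
    [0,0,0,0],
    [0,0,0,0],
  ],
  gripper=1.6,
)

```text
time: 21.62
eef_pos: [0.503, -0.4083, 0.1795]
eef_rot: [3.024, -0.851, 0.0]
ft_force: [-2.7, 4.1, 26.9]
gripper_width: 0.025
gripper_force: 33.4
```

Request:
arm_command(
  commands=[
    [0,0,0,0],
    [0,0,0,0],
  ],
)

```text
time: 21.78
eef_pos: [0.503, -0.4084, 0.1797]
eef_rot: [3.024, -0.851, 0.001]
ft_force: [0.6, 0.5, 1.3]
gripper_width: 0.0246
gripper_force: 61.4
```

Run:
```python
from h import *
go(.465,-.075,.29,.118)
```

```text
now [ 0.503  -0.4084  0.1797] yaw -0.549 tilt [ 0.0005 -0.0004] MOVE [-20.63 -26.46 -11.04] -0.667
```

Request:
arm_command(
  commands=[
    [0,0,-2,0],
    [0,0,-5,0],
    [-0.5,-0.6,-8.5,0],
    [-2,-2.6,-10.5,0],
    [-4.3,-5.5,-11,0],
  ],
)

```text
time: 22.2
eef_pos: [0.4951, -0.3402, 0.2935]
eef_rot: [3.021, -0.855, 0.009]
ft_force: [0.8, 2.3, -1.1]
gripper_width: 0.0246
gripper_force: 60.9
```

Request:
arm_command(
  commands=[
    [-2.4,-3.1,0,0],
    [-4.8,-6.2,0,0],
    [-7.2,-9.3,0,0],
    [-9.6,-12.4,0,0],
    [-9.8,-12.7,0,0],
  ],
)

```text
time: 22.62
eef_pos: [0.4769, -0.1751, 0.2889]
eef_rot: [-3.024, 0.844, 0.0]
ft_force: [1.2, -2.1, -2.3]
gripper_width: 0.0246
gripper_force: 60.8
```

Request:
arm_command(
  commands=[
    [-2.2,-2.9,0,-0.11],
    [-4.4,-5.7,0,-0.22],
    [-6.5,-8.3,0,-0.33],
    [-6.5,-8.3,0,-0.45],
    [-6.5,-8.3,0,-0.56],
  ],
)

```text
time: 23.03
eef_pos: [0.4651, -0.073, 0.2889]
eef_rot: [-3.141, -0.033, 0.0]
ft_force: [1.3, -0.9, -1.2]
gripper_width: 0.0244
gripper_force: 60.9
```

Request:
arm_command(
  commands=[
    [0,0,0,-0.1],
    [0,0,0,-0.11],
    [0,0,0,-0.11],
    [0,0,0,-0.11],
  ],
)

```text
time: 23.37
eef_pos: [0.4653, -0.0749, 0.289]
eef_rot: [3.136, 0.185, -0.001]
ft_force: [-0.3, 0.6, -1.7]
gripper_width: 0.0247
gripper_force: 60.9
```

Run:
```python
from h import *
c=cam('wrist'); print('bpad',*pad(c,(.4705,.006),.1)); show(c[0],'w9.png')
go(.4705,.0058,.185,.118)
```

```text
bpad [0.4859 0.0076] [97, 94] 0.115
now [ 0.4653 -0.0749  0.2891] yaw 0.118 tilt [-0.0005 -0.    ] MOVE [ 1.47 -7.96 10.41] 0.0
```

View pics/w9.png

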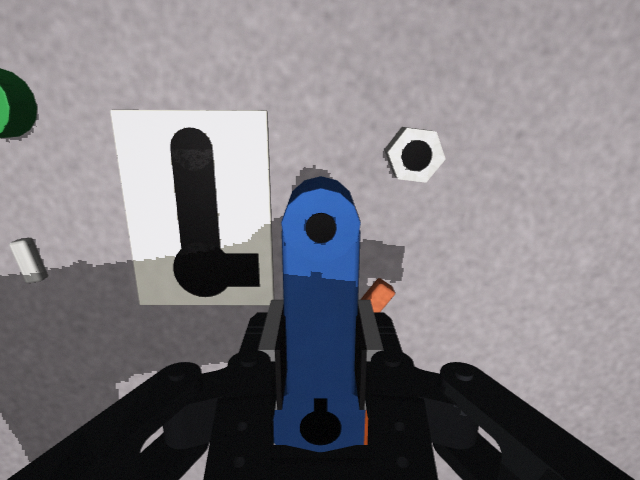

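Run:
```python
from h import *
c=cam('wrist'); P=[]
for u in [(110,110),(268,111),(272,304.5),(139,304.5)]:
    o=-c[2].T@c[3]; d=c[2].T@np.linalg.solve(c[1],[*u,1.]); P.append((o+d*(.005-o[2])/d[2])[:2])
P=np.array(P); v=P[1]-P[2]+P[0]-P[3]; print(P.round(4).tolist(),P.mean(0),np.arctan2(v[1],v[0]),np.linalg.norm(P-np.roll(P,1,0),axis=1))
held([(320,228),(320,428)],.1797)
```

```text
[[0.5282, 0.059], [0.5387, -0.0348], [0.4109, -0.0476], [0.3999, 0.0445]] [0.4694392  0.00529215] 0.10586511677449464 [0.12904751 0.09437956 0.12848957 0.09274939]
[42.6 -0. ]
[-37.5  -0. ]
```

Request:
arm_command(
  commands=[
    [0.6,-3.9,0,0],
    [1.3,-7.6,1,0],
    [1.3,-8,4,0],
    [1.3,-8,7,0],
    [1.3,-8,9,0],
  ],
)

```text
time: 23.93
eef_pos: [0.4678, 0.0068, 0.1966]
eef_rot: [-3.136, -0.19, 0.004]
ft_force: [-0.2, 0.4, -3.3]
gripper_width: 0.025
gripper_force: 60.9
```

Request:
arm_command(
  commands=[
    [0,0,0.4,0],
    [0,0,0.8,0],
    [0,0,0.8,0],
    [0,0,0.8,0],
  ],
)

```text
time: 24.27
eef_pos: [0.4693, 0.0061, 0.193]
eef_rot: [-3.136, -0.189, -0.004]
ft_force: [0.3, 0.4, -1.3]
gripper_width: 0.0247
gripper_force: 60.9
```

Run:
```python
from h import *
go(.4691,.0057,.185,.115); print(get_state()['ft_force'])
```

```text
now [0.4693 0.0061 0.193 ] yaw 0.121 tilt [0.0023 0.0002] MOVE [-0.02  0.04  0.8 ] 0.006
[ 0.31452867  0.4268176  -1.29789138]
```

Request:
arm_command(
  commands=[
    [0,0,0.3,0.006],
    [0,0,0.6,0.006],
    [0,0,0.8,0.006],
    [0,0,0.8,0.006],
  ],
)

```text
time: 24.6
eef_pos: [0.469, 0.0063, 0.1847]
eef_rot: [3.136, 0.181, 0.002]
ft_force: [-2.8, 1.0, 4.7]
gripper_width: 0.0244
gripper_force: 61.7
```

Request:
arm_command(
  commands=[
    [0,0,0,0],
    [0,0,0,0],
    [0,0,0,0],
    [0,0,0,0],
  ],
  gripper=8.5,
)

```text
time: 24.93
eef_pos: [0.4687, 0.0062, 0.1834]
eef_rot: [3.136, 0.181, 0.0]
ft_force: [-0.6, -0.5, 0.2]
gripper_width: 0.0719
gripper_force: 0.0
```

Request:
arm_command(
  commands=[
    [0,0,-2,0],
    [0,0,-5,0],
    [0,0,-9,0],
    [0,0,-13,0],
    [0,0,-14,0],
  ],
)

```text
time: 25.35
eef_pos: [0.4695, 0.0059, 0.3308]
eef_rot: [-3.136, -0.181, -0.016]
ft_force: [0.9, -0.6, 0.4]
gripper_width: 0.0849
gripper_force: 0.0
```

Request:
arm_command(
  commands=[
    [0,0,0,0],
    [0,0,0,0],
  ],
)

```text
time: 25.52
eef_pos: [0.4687, 0.0063, 0.3239]
eef_rot: [-3.136, -0.181, -0.002]
ft_force: [0.6, 0.2, -0.3]
gripper_width: 0.0848
gripper_force: 0.0
```

Run:
```python
from h import *
c=cam('wrist'); r,i=fit(c,'lever_b',(.4696,.0058,.115),.005); print(r,i)
o=ortho(c,(.4696,.0058),.09,.005); s=cam('scene')[0][150:350,180:520]
show(np.hstack([cv2.resize(o,(400,400)),cv2.resize(s,(400,400))]),'w10.png')
print(get_state()['time'],get_state()['eef_pos'])
```

```text
[0.4693 0.0061 0.1191] 0.934
25.6167 [0.46842349 0.00621017 0.3220179 ]
```

View pics/w10.png

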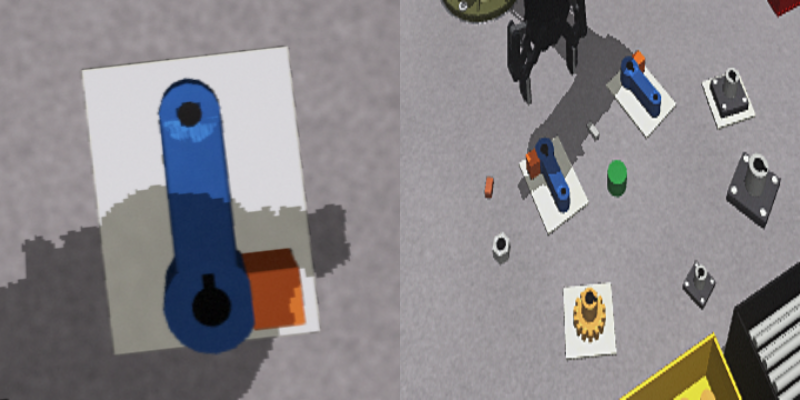

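The last picture shows all four parts on their own pads. Lever_b is within about 1 mm of its outline, with the key on the right, and the gripper is clear.

```bash
python3 -c "
from cell import *
print(arm.hand_in())"
```

```text
the job is handed in; nothing more can be done
None
```

The gear, the 64 mm flange and both levers each lie flat on their own pads, within about 1 mm of their outlines by the wrist camera, and the job was handed in at about 26 s; the hand-in gave no verdict.

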